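Line up the amber vials by size

ROBOT

A 6-joint arm with a two-finger parallel gripper is mounted at the origin on the work surface. World frame = base frame: x ahead of the robot, y to its left, z up, the work surface at z = 0. Lengths are in m, angles in rad, forces in N, time in s.
With the tool pointing down it reaches from about 0.35 to 0.975 m from the base axis. Payload 4.9 kg.
Tool frame: the origin (TCP) lies at the very end of the fingers, on their centre line; the grasp point (between the pads) lies 19 mm behind it; z points along the fingers, y is the direction in which the jaws open and shut (so a half turn about z gives the same grasp; the last joint's range is limited). The gripper opens to 85 mm and grips with 20 to 120 N. Pads are 22 mm wide; open, the fingers measure 114 mm over their backs; the gripper's body (76 mm by 85 mm) begins 54 mm behind the grasp point. The pads swing forward as they close: fully open they stand 13 mm farther back than shut.
Start: joints at [1.047, 0.053, 1.613, -0, 1.476, -0.119], TCP at [0.246, 0.574, 0.231] pointing down, gripper open.
Joint ranges: [-3.01, 3.01], [-1.01, 2.22], [0.06, 2.58], [-1.02, 4.17], [0.09, 2.62], [-3.14, 3.14]. Speed limits (rad/s): [2.57, 2.57, 3.14, 3.14, 3.14, 3.14].

INTERFACE

Orientations are given as a rotation vector (axis times angle).
In Python, from station import ctrl gives the robot as it stands.
- The arm moves only by the tool apply_moves, never from a script. Its argument "deltas" is a list of rows, each a list of 5 numbers: the shift along the tool's x, y, z in m, then the turn about the tool's z in rad, then the gripper's target within -1 to 1 (fully open at 1, half-way at 0, shut at -1). A call has exactly 8 rows; each row shifts and turns the pose as measured when the row begins, along the tool's axes as they then stand; what a row does not reach is not made up. A row lasts 1/8 s, in which the tool goes at most 62.5 mm and 10.7 degrees, less where a joint would pass 70% of its speed; a pose out of reach is approached as far as the arm can. A call with a gripper value outside its range is refused whole. The fingers move at their own pace and stop on an object; "grip_force" is the grip in N (left out, the last holds). Time passes only in rows, so rows that do not move let the fingers close, or fill a call up. It gives the time, the measured TCP pose, the force and the opening at its end, in the units of the state.
- ctrl.get_obs(): the state, without advancing time (a new reading comes with each control period).
- ctrl.get_image(name): name is "scene" or "top" or "wrist"; returns a dict with "img" (480x640x3 uint8, red, green, blue), "range_z" (480x640 float32, m along the optical axis (not along the pixel's ray), 0 where there is no reading), "mtx" (3x3 intrinsics, pixels), "eye" and "attitude" of the camera in the world; the wrist camera has in their place "mount" (4x4, takes a point from camera to tool coordinates, whose origin is the TCP and whose axes are the flange's). Camera axes: x right, y down, z forward; pixel columns grow to the right and rows downward; lengths in m; the calibration is good to about 2 mm. A picture is of the moment at which its call begins: read the wrist's pose just before it.
- ctrl.finish_job(): hands the job in, once; it reports no verdict.
Trained networks look in a picture, given as the dict that the camera call returned (one of the last four; its "shot" number tells which), for a name from the list of things; names that differ only in an ending like _2 or _b are one class to them, and where a whole thing is asked for, a point or a joint stands for the part that bears it (a point fixed in the world has none). Each returns a list of dicts, best first, with "confidence" (0 to 1); they miss things now and then, are a little off and sometimes report something else, mostly with a low value. They report only what shows in the picture. A call takes as long as a camera call.
- ctrl.search_frame(picture, target): "extent" ([left, top, width, height] in pixels, round what is visible of it).
- ctrl.spot_point(picture, target): "uv" ([column, row] in pixels: a listed point, or the origin of a listed thing).
The state is a dict: "t": time; "q": joint angles; "dq": joint speeds; "effort": joint torques, N m; "tool_pos": TCP position; "tool_rot": TCP orientation; "contact_force": force on the tool from outside, world axes, zero at the start; "wrist_torque": the same for the moment, N m; "opening": finger opening in m.
Only numpy, scipy, OpenCV 4.12 (cv2) and the standard library are available. Lean on these libraries where they do the work, as an engineer would, in place of code of your own. Each camera call takes 0.05 s, during which the arm holds its last target.

TASK

Stand the four amber vials on the blue discs of the white plate, one on each disc and centred on it, in order of size: the smallest next to the green button, growing to the largest next to the red button. Keep the vials upright all the way, and do not knock or shift the clear bottle standing beside them.

Things in the scene. Friction and masses are not known exactly. Their poses are not given: they have to be found in the camera images.
- vial_1: The smallest of four loose amber pharmacy vials with round white caps, standing upright on the bench nearer to the robot than the row: 46 mm tall in all, cap 32 mm across and 16 mm high (the widest part, good to grip from above), amber body 27 mm across, about 25 g. Origin at the centre of its underside, z up through the cap; round, so its yaw does not matter.
- vial_2: The second smallest of four loose amber pharmacy vials with round white caps, standing upright on the bench nearer to the robot than the row: 62 mm tall in all, cap 40 mm across and 16 mm high (the widest part, good to grip from above), amber body 34 mm across, about 40 g. Origin at the centre of its underside, z up through the cap; round, so its yaw does not matter.
- vial_3: The second largest of four loose amber pharmacy vials with round white caps, standing upright on the bench nearer to the robot than the row: 78 mm tall in all, cap 48 mm across and 16 mm high (the widest part, good to grip from above), amber body 41 mm across, about 60 g. Origin at the centre of its underside, z up through the cap; round, so its yaw does not matter.
- vial_4: The largest of four loose amber pharmacy vials with round white caps, standing upright on the bench nearer to the robot than the row: 96 mm tall in all, cap 56 mm across and 16 mm high (the widest part, good to grip from above), amber body 49 mm across, about 90 g. Origin at the centre of its underside, z up through the cap; round, so its yaw does not matter.
- mark_a: One of four like flat blue printed discs, 62 mm across, in a straight row 80 mm apart on a fixed white plate (100 x 390 mm, its top 6 mm above the bench): the first from the left (+y) end. Origin at its centre on the plate's top; y points along the row to the left end, x across the row, away from the robot, z up. A steel rail 6 mm thick runs along the plate's far edge, 44 to 50 mm from the discs' centres, its top 14 mm above the bench.
- mark_b: One of four like flat blue printed discs, 62 mm across, in a straight row 80 mm apart on a fixed white plate (100 x 390 mm, its top 6 mm above the bench): the second from the left (+y) end. Origin at its centre on the plate's top; y points along the row to the left end, x across the row, away from the robot, z up. A steel rail 6 mm thick runs along the plate's far edge, 44 to 50 mm from the discs' centres, its top 14 mm above the bench.
- mark_c: One of four like flat blue printed discs, 62 mm across, in a straight row 80 mm apart on a fixed white plate (100 x 390 mm, its top 6 mm above the bench): the third from the left (+y) end. Origin at its centre on the plate's top; y points along the row to the left end, x across the row, away from the robot, z up. A steel rail 6 mm thick runs along the plate's far edge, 44 to 50 mm from the discs' centres, its top 14 mm above the bench.
- mark_d: One of four like flat blue printed discs, 62 mm across, in a straight row 80 mm apart on a fixed white plate (100 x 390 mm, its top 6 mm above the bench): the fourth from the left, at the right (-y) end. Origin at its centre on the plate's top; y points along the row to the left end, x across the row, away from the robot, z up. A steel rail 6 mm thick runs along the plate's far edge, 44 to 50 mm from the discs' centres, its top 14 mm above the bench.
- green_button: Fixed green button, 24 mm across and 10 mm high, on the white plate at one end of the row, 54 mm beyond the centre of the last disc; a like red button stands at the other end. Which end is green changes from start to start. Origin at the centre of its underside.
- bottle: Loose clear bottle, 60 mm across and 130 mm tall, upright on the bench to the left (+y) of the vials, not part of the job. Origin at the centre of its underside.

How it is judged:
At the end, for the whole second after the job is handed in: Counting from the green button, vials 1, 2, 3 and 4 stand each on its own disc, with their centres within 12 mm of the disc's centre, upright within 0.1 rad, on the plate (underside less than 6 mm above it) and at rest (((horizontal distance between green_button and mark_a below 0.1 m and horizontal distance between vial_1 and mark_a below 0.012 m and horizontal distance between vial_2 and mark_b below 0.012 m and horizontal distance between vial_3 and mark_c below 0.012 m and horizontal distance between vial_4 and mark_d below 0.012 m) or (horizontal distance between green_button and mark_d below 0.1 m and horizontal distance between vial_1 and mark_d below 0.012 m and horizontal distance between vial_2 and mark_c below 0.012 m and horizontal distance between vial_3 and mark_b below 0.012 m and horizontal distance between vial_4 and mark_a below 0.012 m)) and angle between each of vial_1, vial_2, vial_3, vial_4's own z axis and vertical below 0.1 rad and z of each of vial_1, vial_2, vial_3, vial_4 in the frame of mark_a below 0.006 m and linear speed of each of vial_1, vial_2, vial_3, vial_4 below 0.02 m/s); the robot touches nothing.
It fails at once if a vial is tipped by more than 0.5 rad (angle between any of vial_1, vial_2, vial_3, vial_4's own z axis and vertical above 0.5 rad).
It fails at once if the clear bottle is shifted by more than 10 mm or tipped by more than 0.3 rad (distance of bottle from where it was at the start of the episode above 0.01 m or angle between bottle's own z axis and vertical above 0.3 rad).
It also fails if it takes over 102 s, if anything falls off the work surface, if the arm or the gripper's body presses on something with over 40 N, if the wrist force passes 120 N, or if a joint passes its speed limit or range.

## Working session

There is one attempt and no reset: what is moved stays moved. The work goes in short steps, Python scripts to look and compute and a tool call to move; the robot and the scene stay as the last step left them, time stands still between calls to the robot, and variables do not carry over. Pictures are saved under pics/ and viewed, and the job is handed in when it is done.

Besides the shell and the picture viewer there is one more tool, called after "Emit:" by a JSON object that holds its "api" and its "payload". apply_moves: Moves the arm, as the interface text tells. Its arguments: {"type":"object","properties":{"deltas":{"type":"array"},"grip_force":{"type":"number"}},"required":["deltas"]}

```bash
mkdir -p pics; ls; python3 - <<'E'
from station import ctrl
import cv2,numpy as np
o=ctrl.get_obs();print({k:np.round(v,3) for k,v in o.items()})
for n in ["top","scene"]:
    p=ctrl.get_image(n);cv2.imwrite(f"pics/{n}0.png",p["img"][:,:,::-1])
    print(n,p["mtx"],p["eye"],p["attitude"])
    for t in ["vial_1","mark_a","green_button","bottle"]:
        for f in ("search_frame","spot_point"):
            print(t,[(np.round(d.get("extent",d.get("uv")),1).tolist(),round(d["confidence"],2)) for d in getattr(ctrl,f)(p,t)])
E
```

```text
pics
{'t': np.float64(0.0), 'q': array([ 1.047,  0.053,  1.614,  0.   ,  1.476, -0.119]), 'dq': array([ 0.001, -0.   ,  0.001,  0.001, -0.001,  0.   ]), 'effort': array([ 1.0000e-03, -3.9369e+01, -3.7017e+01, -0.0000e+00,  7.0000e-03,
       -0.0000e+00]), 'tool_pos': array([0.246, 0.574, 0.23 ]), 'tool_rot': array([-6.310e-01, -3.077e+00,  3.000e-03]), 'contact_force': array([0.884, 0.42 , 0.374]), 'wrist_torque': array([-0.021, -0.004, -0.032]), 'opening': np.float64(0.086)}
top [[558.52625937   0.         315.92427237]
 [  0.         558.52625937 230.06298948]
 [  0.           0.           1.        ]] [0.4081334  0.08053937 0.98373891] [-2.17943767  2.12108529 -0.13704088]
vial_1 [([380.9, 255.1, 30.1, 31.0], 0.71), ([472.8, 275.1, 34.2, 24.2], 0.57), ([243.8, 276.7, 17.9, 19.3], 0.56), ([308.6, 237.0, 33.9, 39.9], 0.56), ([274.9, 147.8, 37.0, 32.3], 0.48)]
vial_1 [([484.7, 290.9], 0.92), ([396.5, 273.1], 0.9), ([324.2, 258.0], 0.86), ([253.3, 287.1], 0.69), ([125.9, 283.2], 0.38)]
mark_a [([365.1, 167.4, 31.4, 31.9], 0.8), ([407.6, 174.3, 36.3, 37.5], 0.77), ([318.5, 160.8, 34.4
[... 527 characters left out ...]
00642474  0.57308645] [-1.75389497 -1.55827931  0.74189109]
vial_1 [([150.3, 199.0, 17.5, 33.7], 0.9), ([289.5, 184.0, 31.4, 56.1], 0.67), ([228.7, 190.6, 24.3, 47.3], 0.61), ([350.6, 192.6, 22.0, 23.2], 0.58)]
vial_1 [([244.4, 230.1], 0.89), ([163.5, 231.6], 0.84), ([357.7, 213.6], 0.64), ([302.4, 230.5], 0.61)]
mark_a [([331.6, 275.2, 39.6, 24.6], 0.84), ([285.4, 272.2, 37.9, 24.2], 0.83), ([238.3, 269.4, 36.2, 23.8], 0.59), ([194.0, 266.0, 32.5, 26.3], 0.57)]
mark_a [([257.0, 281.7], 0.96), ([350.2, 290.4], 0.87), ([302.2, 286.0], 0.61), ([211.7, 278.7], 0.59)]
green_button [([171.0, 268.0, 14.3, 15.1], 0.48)]
green_button [([179.5, 275.3], 0.61)]
bottle []
bottle [([461.5, 207.5], 0.86)]
```

View pics/top0.png

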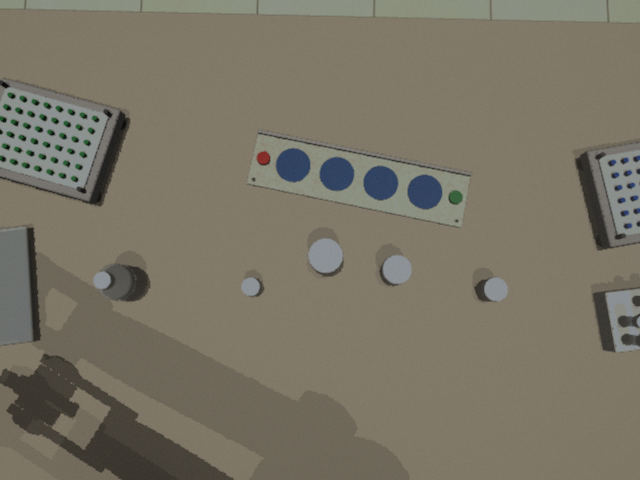

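View pics/scene0.png

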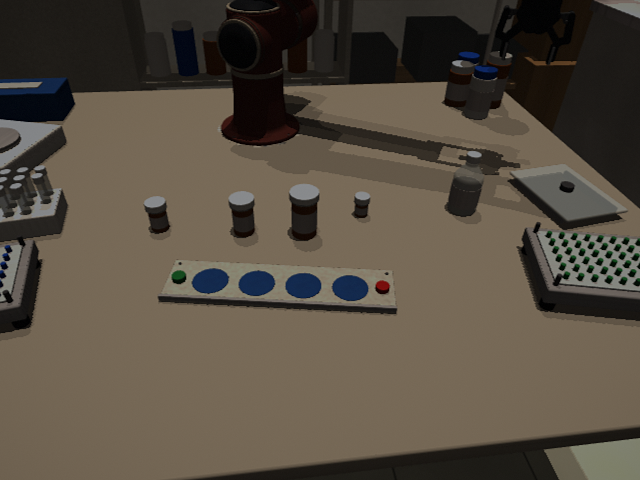

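The top view shows the red button at (263,158) on the left (+y) end and the green one at (455,197) on the right. The cap centres are near (325,256) for vial_4, (397,270) for vial_3, (495,289) for vial_2 and (251,287) for vial_1. The bottle stands at about (122,283). Next I'll measure these positions precisely.

```bash
cat > h.py <<'E'
from station import ctrl
import cv2,numpy as np
from scipy.spatial.transform import Rotation as R
def pose(p):
    if "mount" in p: raise 0
    return R.from_rotvec(p["attitude"]).as_matrix(),np.array(p["eye"])
def toplane(p,uv,z,RT=None):
    M,e=RT or pose(p)
    d=M@np.linalg.inv(p["mtx"])@np.array([uv[0],uv[1],1.]); return e+d*(z-e[2])/d[2]
def blobs(mask,amin=80,amax=3000):
    n,l,s,c=cv2.connectedComponentsWithStats(mask.astype(np.uint8))
    out=[]
    for i in range(1,n):
        if amin<s[i,4]<amax:
            cs,_=cv2.findContours((l==i).astype(np.uint8),cv2.RETR_EXTERNAL,cv2.CHAIN_APPROX_NONE)
            el=cv2.fitEllipse(cs[0]); out.append((el[0],el[1],s[i,4]))
    return out
def wristRT(p,o):
    T=np.eye(4);T[:3,:3]=R.from_rotvec(o["tool_rot"]).as_matrix();T[:3,3]=o["tool_pos"]
    W=T@np.array(p["mount"]);return W[:3,:3],W[:3,3]
E
python3 - <<'E'
from h import *
p=ctrl.get_image("top");im=p["img"].astype(int);r,g,b=im[...,0],im[...,1],im[...,2]
for c,e,a in blobs((b>r+40)): 
    print("blue",np.round(c,1),np.round(e,1),a,np.round(toplane(p,c,.006),4))
for nm,m in(("g",g>r+40),("r",r>g+70)):
    for c,e,a in blobs(m,40): print(nm,np.round(c,1),np.round(toplane(p,c,.016),4))
w=(im.min(2)>125)&(im.max(2)-im.min(2)<25)
for c,e,a in blobs(w):
    u,v=map(int,c);print("w",np.round(c,1),np.round(e,1),a,[(h,np.round(toplane(p,c,h),4)) for h in(.046,.062,.078,.096)], p["range_z"][v,u], im[v,u])
    M,ee=pose(p);q=p["range_z"][v,u]*np.linalg.inv(p["mtx"])@[c[0],c[1],1];print("   depth pt",np.round(M@q+ee,4))
o=ctrl.get_obs();print(o["t"])
# bottle
c=(125.9,284);print("bottle",toplane(p,c,0))
# tool axes
print(np.round(R.from_rotvec(o["tool_rot"]).as_matrix(),3))
E
```

```text
blue [292.8 164.6] [31.5 32.2] 841 [0.6557 0.1322 0.006 ]
blue [336.5 173.6] [31.4 32.4] 846 [0.6413 0.0534 0.006 ]
blue [380.3 182.5] [31.4 32.4] 845 [ 0.6271 -0.0251  0.006 ]
blue [424.5 191.4] [31.5 32.6] 851 [ 0.6129 -0.104   0.006 ]
g [455.7 196.5] [ 0.6032 -0.1571  0.016 ]
r [263.  157.2] [0.6651 0.1851 0.016 ]
w [10.9  3.5] [ 7.6 23.3] 102 [(0.046, array([0.9283, 0.6454, 0.046 ])), (0.062, array([0.9194, 0.6358, 0.062 ])), (0.078, array([0.9105, 0.6261, 0.078 ])), (0.096, array([0.9005, 0.6153, 0.096 ]))] 1.8491862 [136 142 126]
   depth pt [ 1.368   1.1229 -0.7467]
w [99.8  4.4] [  9.1 188.5] 1044 [(0.046, array([0.9306, 0.4856, 0.046 ])), (0.062, array([0.9217, 0.4787, 0.062 ])), (0.078, array([0.9128, 0.4718, 0.078 ])), (0.096, array([0.9028, 0.464 , 0.096 ]))] 1.8420626 [139 144 128]
   depth pt [ 1.3693  0.8257 -0.7414]
w [225.3   5.8] [12.6 89.3] 743 [(0.046, array([0.9337, 0.2605, 0.046 ])), (0.062, array([0.9247, 0.2574, 0.062 ])), (0.078, array([0.9157, 0.2543, 0.078 ])), (0.096, array([0.9057, 0.2509, 0.096 ]))] 1.8523281 [140 147 129]
   depth pt [ 1.3815  0.4138 -0
[... 3178 characters left out ...]
 depth pt [0.4353 0.1953 0.0469]
w [496.  288.9] [22.  22.9] 427 [(0.046, array([ 0.442, -0.216,  0.046])), (0.062, array([ 0.4414, -0.2109,  0.062 ])), (0.078, array([ 0.4408, -0.2058,  0.078 ])), (0.096, array([ 0.4402, -0.2001,  0.096 ]))] 0.9162309 [141 147 151]
   depth pt [ 0.4414 -0.211   0.0618]
w [624.1 315.8] [31.1 67.4] 1098 [(0.046, array([ 0.4035, -0.4272,  0.046 ])), (0.062, array([ 0.4036, -0.4185,  0.062 ])), (0.078, array([ 0.4037, -0.4099,  0.078 ])), (0.096, array([ 0.4038, -0.4001,  0.096 ]))] 0.9308027 [114 115 106]
   depth pt [ 0.4035 -0.4302  0.0405]
0.95
bottle [0.43460932 0.41846531 0.        ]
[[-0.919  0.394  0.   ]
 [ 0.394  0.919 -0.   ]
 [-0.    -0.    -1.   ]]
```

Emit:
{"api": "apply_moves", "payload": {"deltas": [[0,0,0,0.17,1],[0,0,0,0.17,1],[0,0,0,0.17,1],[0,0,0,0.17,1],[0,0,0,0.17,1],[0,0,0,0.17,1],[0,0,0,0.17,1],[0,0,0,0.16,1]], "grip_force": 30}}

```text
t: 1.95
tool_pos: [0.2461, 0.5745, 0.2314]
tool_rot: [-2.461, -1.953, -0.0]
contact_force: [0.4, -0.4, -1.2]
opening: 0.0854
```

```bash
cat > d.py <<'E'
import sys
from h import *
V={1:(.4353,.1954),2:(.4414,-.2109),3:(.4689,-.0464),4:(.4866,.0712)}
D={4:(.6557,.1322),3:(.6413,.0534),2:(.6271,-.0251),1:(.6129,-.104)}
k,i,z=sys.argv[1],int(sys.argv[2]),float(sys.argv[3])
t=np.array([*(V if k=="v" else D)[i],z])
o=ctrl.get_obs();M=R.from_rotvec(o["tool_rot"]).as_matrix()
ty=M[:,1]; a=np.arctan2(ty[1],ty[0]); g=np.arctan2(-.178,.984)
e=(g-a+np.pi/2)%np.pi-np.pi/2
print("t",round(o["t"],2),"pos",np.round(o["tool_pos"],4),"q",np.round(o["q"],2),"open",round(o["opening"],4),"F",np.round(o["contact_force"],1))
d=M.T@(t-o["tool_pos"]);print("tool delta",np.round(d,4),"turn",round(-e,3),"tilt",np.round(M[2],3),"rows@",np.round(d/8,4))
E
python3 d.py v 1 .2
```

```text
t 1.95 pos [0.2461 0.5745 0.2314] q [ 1.05  0.05  1.61 -0.    1.48  1.28] open 0.0854 F [ 0.4 -0.4 -1.2]
tool delta [-0.3263  0.2702  0.0313] turn -0.05 tilt [ 0.  0. -1.] rows@ [-0.0408  0.0338  0.0039]
```

Emit:
{"api": "apply_moves", "payload": {"deltas": [[-0.041,0.034,0,0,1],[-0.041,0.034,0,0,1],[-0.041,0.034,0,0,1],[-0.041,0.034,0,0,1],[-0.041,0.034,0,0,1],[-0.041,0.034,0,0,1],[-0.041,0.034,0,0,1],[-0.041,0.034,0,0,1]]}}

```text
t: 2.95
tool_pos: [0.4412, 0.1853, 0.2325]
tool_rot: [2.453, 1.961, 0.008]
contact_force: [1.1, 0.8, 0.7]
opening: 0.0854
```

```bash
python3 d.py v 1 .1;python3 - <<'E'
from h import *
o=ctrl.get_obs();p=ctrl.get_image("wrist");cv2.imwrite("pics/w1.png",p["img"][:,:,::-1])
RT=wristRT(p,o)
im=p["img"].astype(int)
w=(im.min(2)>125)&(im.max(2)-im.min(2)<25)
for c,e,a in blobs(w,200,40000): print(np.round(c,1),np.round(e,1),a,np.round(toplane(p,c,.046,RT),4))
E
```

```text
t 2.95 pos [0.4412 0.1853 0.2325] q [ 0.24 -0.31  1.94  0.    1.51  0.46] open 0.0854 F [1.1 0.8 0.7]
tool delta [ 0.0081 -0.0085  0.1325] turn -0.043 tilt [ 0.003  0.004 -1.   ] rows@ [ 0.001  -0.0011  0.0166]
[562.5 162.8] [20.6 42.9] 330 [0.6651 0.182  0.046 ]
[519.4 272.6] [ 85.5 215.5] 6351 [0.6223 0.0825 0.046 ]
[394.6 337.1] [52.2 59.5] 2518 [0.4907 0.037  0.046 ]
[393.6 424.1] [32.9 43. ] 1124 [ 0.4716 -0.0776  0.046 ]
```

View pics/w1.png

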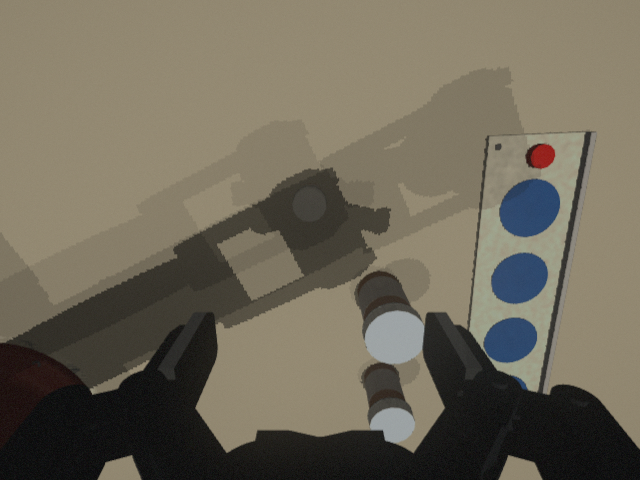

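The wrist view shows vial_1's cap in shadow at about (309,204), vial_4 at (394,337) and vial_3 at (392,424). I'll cross-check the positions with this camera.

```bash
python3 - <<'E'
from h import *
o=ctrl.get_obs();p=ctrl.get_image("wrist");RT=wristRT(p,o)
print(toplane(p,(309,204),.046,RT),toplane(p,(394,337),.096,RT),toplane(p,(392,425),.078,RT))
im=p["img"].astype(int)
for c,e,a in blobs(im[...,2]>im[...,0]+40,300,9000): print(np.round(c,1),np.round(e,1),a,np.round(toplane(p,c,.006,RT),4))
E
```

```text
[0.43876102 0.18967758 0.046     ] [0.48773883 0.06584462 0.096     ] [ 0.47008025 -0.05200185  0.078     ]
[526.4 201.2] [51.6 63.2] 2641 [0.656  0.1324 0.006 ]
[516.5 272. ] [46.3 57.4] 2162 [0.6415 0.0536 0.006 ]
[507.8 334.4] [41.3 53. ] 1785 [ 0.6272 -0.0253  0.006 ]
```

Emit:
{"api": "apply_moves", "payload": {"deltas": [[0.004,-0.004,0.016,-0.043,1],[0.004,-0.0045,0.016,0,1],[0,0,0.016,0,1],[0,0,0.016,0,1],[0,0,0.016,0,1],[0,0,0.016,0,1],[0,0,0.016,0,1],[0,0,0.016,0,1]]}}

```text
t: 4.05
tool_pos: [0.4334, 0.1967, 0.0948]
tool_rot: [2.409, 2.015, 0.005]
contact_force: [0.5, 0.6, -0.0]
opening: 0.0855
```

```bash
python3 d.py v 1 .018
```

```text
t 4.05 pos [0.4334 0.1967 0.0948] q [ 0.27 -0.19  2.08  0.    1.25  0.45] open 0.0855 F [ 0.5  0.6 -0. ]
tool delta [-0.0011  0.0018  0.0768] turn 0.002 tilt [ 0.002  0.003 -1.   ] rows@ [-0.0001  0.0002  0.0096]
```

```bash
python3 - <<'E'
from h import *
o=ctrl.get_obs();p=ctrl.get_image("wrist");RT=wristRT(p,o)
cv2.imwrite("pics/w2.png",p["img"][:,:,::-1])
np.savez("w2.npz",d=p["range_z"],M=RT[0],e=RT[1],K=p["mtx"],im=p["img"])
v,u=np.mgrid[:480,:640];P=np.linalg.inv(p["mtx"])@np.stack([u.ravel(),v.ravel(),np.ones(u.size)])*p["range_z"].ravel()
W=(RT[0]@P).T+RT[1]
print("cam",RT[1])
for n,(x,y),h in((1,(.4353,.1954),.046),(4,(.4866,.0712),.096),(3,(.4689,-.0464),.078)):
    s=W[(np.hypot(W[:,0]-x,W[:,1]-y)<.05)&(abs(W[:,2]-h)<.004)]
    if len(s)<20: print(n,len(s));continue
    lo,hi=np.percentile(s,[1,99],axis=0);print(n,len(s),lo.round(4),hi.round(4),((lo+hi)/2).round(4))
E
```

```text
cam [0.44924176 0.27917068 0.23686442]
1 2203 [0.4209 0.1805 0.0429] [0.4502 0.21   0.0466] [0.4355 0.1953 0.0447]
4 3
3 0
```

View pics/w2.png

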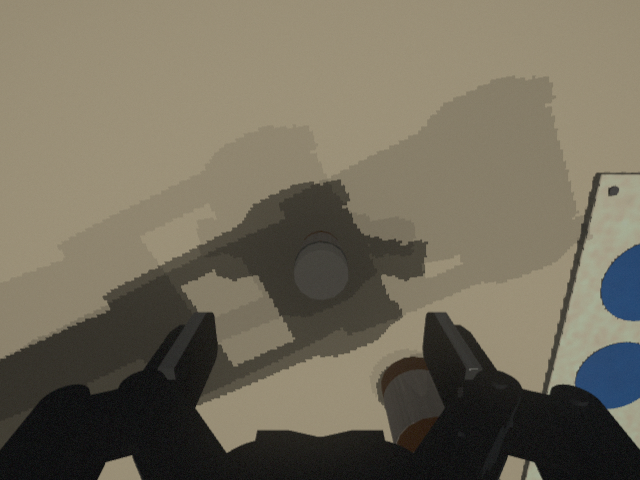

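The depth data puts vial_1 at (0.4355, 0.1953), which agrees with the top camera. The cap sits at (321,271), centred between the fingers, so I'll descend.

Emit:
{"api": "apply_moves", "payload": {"deltas": [[-0.001,0.002,0.01,0,1],[0,0,0.01,0,1],[0,0,0.01,0,1],[0,0,0.01,0,1],[0,0,0.01,0,1],[0,0,0.01,0,1],[0,0,0.01,0,1],[0,0,0.007,0,1]]}}

```text
t: 5.1
tool_pos: [0.4348, 0.1949, 0.0109]
tool_rot: [2.41, 2.015, 0.002]
contact_force: [-0.1, -0.9, -0.2]
opening: 0.0855
```

```bash
python3 d.py v 1 .017
```

```text
t 5.1 pos [0.4348 0.1949 0.0109] q [ 0.26 -0.05  2.11  0.    1.08  0.44] open 0.0855 F [-0.1 -0.9 -0.2]
tool delta [ 0.0006  0.0004 -0.0061] turn 0.001 tilt [ 0.001  0.001 -1.   ] rows@ [ 0.0001  0.     -0.0008]
```

Emit:
{"api": "apply_moves", "payload": {"deltas": [[0,0,-0.006,0,1],[0,0,0,0,-1],[0,0,0,0,-1],[0,0,0,0,-1],[0,0,0,0,-1],[0,0,0,0,-1],[0,0,0,0,-1],[0,0,0,0,-1]]}}

```text
t: 6.1
tool_pos: [0.4355, 0.1951, 0.0179]
tool_rot: [2.409, 2.015, 0.005]
contact_force: [-0.5, 0.3, 0.6]
opening: 0.0312
```

Emit:
{"api": "apply_moves", "payload": {"deltas": [[0,0,0,0,-1],[0,0,-0.01,0,-1],[0,0,-0.02,0,-1],[0,0,-0.03,0,-1],[0,0,-0.04,0,-1],[0,0,-0.04,0,-1],[0,0,-0.03,0,-1],[0,0,-0.01,0,-1]]}}

```text
t: 7.1
tool_pos: [0.4339, 0.1946, 0.2058]
tool_rot: [2.409, 2.015, 0.004]
contact_force: [-0.1, 0.2, 0.6]
opening: 0.0308
```

```bash
python3 d.py d 1 .2
```

```text
t 7.1 pos [0.4339 0.1946 0.2058] q [ 0.26 -0.3   1.98  0.    1.46  0.44] open 0.0308 F [-0.1  0.2  0.6]
tool delta [-0.2623  0.229   0.0059] turn 0.001 tilt [ 0.001  0.002 -1.   ] rows@ [-0.0328  0.0286  0.0007]
```

Emit:
{"api": "apply_moves", "payload": {"deltas": [[-0.02,0.0175,0,0,-1],[-0.04,0.035,0,0,-1],[-0.045,0.0395,0,0,-1],[-0.045,0.0395,0,0,-1],[-0.045,0.0395,0,0,-1],[-0.035,0.0305,0,0,-1],[-0.015,0.013,0,0,-1],[-0.008,0.007,0,0,-1]]}}

```text
t: 8.1
tool_pos: [0.6092, -0.1, 0.1998]
tool_rot: [-2.4, -2.015, 0.001]
contact_force: [-0.4, 0.6, -0.7]
opening: 0.0309
```

```bash
python3 d.py d 1 .05
```

```text
t 8.1 pos [ 0.6092 -0.1     0.1998] q [-0.28  0.06  1.66  0.    1.43 -0.11] open 0.0309 F [-0.4  0.6 -0.7]
tool delta [-0.004   0.0052  0.1498] turn 0.005 tilt [ 0.004 -0.006 -1.   ] rows@ [-0.0005  0.0007  0.0187]
```

Emit:
{"api": "apply_moves", "payload": {"deltas": [[-0.004,0.005,0.015,0,-1],[0,0,0.025,0,-1],[0,0,0.03,0,-1],[0,0,0.03,0,-1],[0,0,0.025,0,-1],[0,0,0.015,0,-1],[0,0,0.008,0,-1],[0,0,0,0,-1]]}}

```text
t: 9.1
tool_pos: [0.6088, -0.0949, 0.042]
tool_rot: [-2.386, -2.023, 0.003]
contact_force: [0.5, 0.5, -0.6]
opening: 0.0306
```

```bash
python3 d.py d 1 .0245
```

```text
t 9.1 pos [ 0.6088 -0.0949  0.042 ] q [-0.28  0.22  1.76  0.01  1.17 -0.12] open 0.0306 F [ 0.5  0.5 -0.6]
tool delta [-0.0084  0.0057  0.0174] turn 0.015 tilt [ 0.007 -0.012 -1.   ] rows@ [-0.0011  0.0007  0.0022]
```

Emit:
{"api": "apply_moves", "payload": {"deltas": [[-0.004,0.003,0.004,0,-1],[-0.004,0.003,0.004,0,-1],[0,0,0.004,0,-1],[0,0,0.003,0,-1],[0,0,0.001,0,-1],[0,0,0,0,-1],[0,0,0,0,-1],[0,0,0,0,-1]]}}

```text
t: 10.1
tool_pos: [0.616, -0.1052, 0.0282]
tool_rot: [-2.39, -2.026, -0.002]
contact_force: [0.2, -0.0, -1.2]
opening: 0.0312
```

```bash
python3 d.py d 1 .0245
```

```text
t 10.1 pos [ 0.616  -0.1052  0.0282] q [-0.29  0.26  1.75  0.01  1.14 -0.13] open 0.0312 F [ 0.2 -0.  -1.2]
tool delta [ 0.0006 -0.0032  0.0037] turn 0.015 tilt [ 0.007 -0.006 -1.   ] rows@ [ 0.0001 -0.0004  0.0005]
```

Emit:
{"api": "apply_moves", "payload": {"deltas": [[0.0005,-0.003,0.002,0.01,-1],[0,0,0.002,0,-1],[0,0,0,0,-1],[0,0,0,0,1],[0,0,0,0,1],[0,0,0,0,1],[0,0,0,0,1],[0,0,0,0,1]]}}

```text
t: 11.1
tool_pos: [0.6132, -0.1041, 0.0244]
tool_rot: [-2.401, -2.014, -0.002]
contact_force: [0.0, -0.2, -0.4]
opening: 0.0854
```

Emit:
{"api": "apply_moves", "payload": {"deltas": [[0,0,0,0,1],[0,0,-0.015,0,1],[0,0,-0.03,0,1],[0,0,-0.03,0,1],[0,0,-0.035,0,1],[0,0,-0.035,0,1],[0,0,-0.025,0,1],[0,0,-0.01,0,1]]}}

```text
t: 12.1
tool_pos: [0.6142, -0.1055, 0.2161]
tool_rot: [-2.403, -2.016, -0.006]
contact_force: [0.8, -0.2, 0.3]
opening: 0.0855
```

```bash
python3 d.py v 2 .2; cat > chk.py <<'E'
from h import *
p=ctrl.get_image("top");im=p["img"].astype(int)
import sys
cv2.imwrite(f"pics/top_{sys.argv[1]}.png",p["img"][:,:,::-1])
M,e=pose(p);v,u=np.mgrid[:480,:640];P=np.linalg.inv(p["mtx"])@np.stack([u.ravel(),v.ravel(),np.ones(u.size)])*p["range_z"].ravel()
W=(M@P).T+e
H={1:.046,2:.062,3:.078,4:.096}
V={1:(.4353,.1954),2:(.4414,-.2109),3:(.4689,-.0464),4:(.4866,.0712)}
D={4:(.6557,.1322),3:(.6413,.0534),2:(.6271,-.0251),1:(.6129,-.104)}
for k in H:
  for n,(x,y),h in(("v",V[k],H[k]),("d",D[k],H[k]+.006)):
    s=W[(np.hypot(W[:,0]-x,W[:,1]-y)<.045)&(abs(W[:,2]-h)<.006)]
    if len(s)>60:
        lo,hi=np.percentile(s,[2,98],axis=0);m=(lo+hi)/2;print(k,n,len(s),"err mm",((m[:2]-[x,y])*1e3).round(1),"size",((hi-lo)[:2]*1e3).round(0),"z",np.median(s[:,2]).round(4),"planefit slope",np.linalg.lstsq(np.c_[s[:,:2]-m[:2],np.ones(len(s))],s[:,2],rcond=None)[0][:2].round(3))
E
python3 chk.py a
```

```text
t 12.1 pos [ 0.6142 -0.1055  0.2161] q [-0.29  0.06  1.63  0.01  1.45 -0.12] open 0.0855 F [ 0.8 -0.2  0.3]
tool delta [-0.1339 -0.1518  0.0155] turn 0.004 tilt [ 0.006 -0.001 -1.   ] rows@ [-0.0167 -0.019   0.0019]
1 d 103 err mm [0.4 9.7] size [26. 13.] z 0.0515 planefit slope [ 0.002 -0.09 ]
3 v 681 err mm [-1.   1.7] size [43. 43.] z 0.0778 planefit slope [ 0.004 -0.003]
4 v 949 err mm [-0.9  0.6] size [50. 49.] z 0.0959 planefit slope [0.011 0.005]
```

Emit:
{"api": "apply_moves", "payload": {"deltas": [[-0.012,-0.0135,0,0,1],[-0.02,-0.0225,0,0,1],[-0.022,-0.025,0.005,0,1],[-0.022,-0.025,0.01,0,1],[-0.022,-0.025,0.01,0,1],[-0.018,-0.02,0.01,0,1],[-0.008,-0.009,0.005,0,1],[-0.004,-0.005,0,0,1]]}}

```text
t: 13.15
tool_pos: [0.4338, -0.2082, 0.1642]
tool_rot: [-2.392, -2.004, 0.007]
contact_force: [0.4, 0.3, 0.8]
opening: 0.0855
```

```bash
python3 d.py v 2 .09;python3 chk.py b
```

```text
t 13.15 pos [ 0.4338 -0.2082  0.1642] q [-0.6  -0.24  2.    0.    1.4  -0.43] open 0.0855 F [0.4 0.3 0.8]
tool delta [-0.0021  0.0094  0.074 ] turn 0.003 tilt [ 0.01  -0.019 -1.   ] rows@ [-0.0003  0.0012  0.0093]
1 d 281 err mm [-1.3  1.2] size [29. 29.] z 0.0518 planefit slope [ 0.03  -0.009]
2 v 471 err mm [-0.8  1.8] size [35. 36.] z 0.0619 planefit slope [ 0.    -0.026]
3 v 681 err mm [-1.1  1.7] size [43. 42.] z 0.0779 planefit slope [ 0.007 -0.001]
4 v 948 err mm [-0.8  0.6] size [50. 49.] z 0.0959 planefit slope [0.002 0.002]
```

Vial 1 stands on its disc within about 2 mm. Now picking vial 2.

Emit:
{"api": "apply_moves", "payload": {"deltas": [[-0.001,0.005,0.008,0,1],[-0.001,0.004,0.01,0,1],[0,0,0.012,0,1],[0,0,0.012,0,1],[0,0,0.012,0,1],[0,0,0.008,0,1],[0,0,0.004,0,1],[0,0,0,0,1]]}}

```text
t: 14.2
tool_pos: [0.443, -0.2102, 0.0934]
tool_rot: [-2.389, -2.007, 0.007]
contact_force: [-0.1, 0.2, -0.8]
opening: 0.0852
```

```bash
python3 d.py v 2 .033
```

```text
t 14.2 pos [ 0.443  -0.2102  0.0934] q [-0.6  -0.13  2.03  0.    1.26 -0.42] open 0.0852 F [-0.1  0.2 -0.8]
tool delta [-0.0016 -0.0004  0.0604] turn 0.006 tilt [ 0.01  -0.019 -1.   ] rows@ [-0.0002 -0.      0.0075]
```

Emit:
{"api": "apply_moves", "payload": {"deltas": [[-0.001,0,0.008,0,1],[0,0,0.012,0,1],[0,0,0.012,0,1],[0,0,0.012,0,1],[0,0,0.008,0,1],[0,0,0.004,0,1],[0,0,0.001,0,1],[0,0,0,0,1]]}}

```text
t: 15.2
tool_pos: [0.4422, -0.2108, 0.0329]
tool_rot: [-2.39, -2.008, 0.007]
contact_force: [0.7, -0.4, 0.3]
opening: 0.0853
```

```bash
python3 d.py v 2 .033
```

```text
t 15.2 pos [ 0.4422 -0.2108  0.0329] q [-0.6  -0.04  2.06  0.    1.14 -0.42] open 0.0853 F [ 0.7 -0.4  0.3]
tool delta [-0.0002 -0.0008 -0.0001] turn 0.006 tilt [ 0.01  -0.018 -1.   ] rows@ [-0.     -0.0001 -0.    ]
```

Emit:
{"api": "apply_moves", "payload": {"deltas": [[0,0,0,0,-1],[0,0,0,0,-1],[0,0,0,0,-1],[0,0,0,0,-1],[0,0,0,0,-1],[0,0,0,0,-1],[0,0,0,0,-1],[0,0,-0.005,0,-1]]}}

```text
t: 16.2
tool_pos: [0.4426, -0.2111, 0.0387]
tool_rot: [-2.391, -2.008, 0.006]
contact_force: [-0.1, 0.1, -0.3]
opening: 0.0391
```

Emit:
{"api": "apply_moves", "payload": {"deltas": [[0,0,-0.01,0,-1],[0,0,-0.015,0,-1],[0,0,-0.02,0,-1],[0,0,-0.02,0,-1],[0,0,-0.02,0,-1],[0,0,-0.015,0,-1],[0,0,-0.008,0,-1],[0,0,-0.003,0,-1]]}}

```text
t: 17.2
tool_pos: [0.4455, -0.2132, 0.1602]
tool_rot: [-2.395, -2.012, 0.004]
contact_force: [-0.1, -0.2, -0.9]
opening: 0.0387
```

```bash
python3 d.py d 2 .15
```

```text
t 17.2 pos [ 0.4455 -0.2132  0.1602] q [-0.6  -0.2   1.98  0.    1.38 -0.42] open 0.0387 F [-0.1 -0.2 -0.9]
tool delta [0.2165 0.1466 0.01  ] turn 0.006 tilt [ 0.007 -0.011 -1.   ] rows@ [0.0271 0.0183 0.0012]
```

Emit:
{"api": "apply_moves", "payload": {"deltas": [[0.015,0.01,0,0,-1],[0.03,0.02,0,0,-1],[0.038,0.026,0,0,-1],[0.038,0.026,0,0,-1],[0.038,0.026,0,0,-1],[0.03,0.02,0,0,-1],[0.015,0.01,0,0,-1],[0.006,0.004,0,0,-1]]}}

```text
t: 18.2
tool_pos: [0.6264, -0.0182, 0.1518]
tool_rot: [-2.387, -2.006, 0.012]
contact_force: [0.4, 0.4, 0.1]
opening: 0.0389
```

```bash
python3 d.py d 2 .05
```

```text
t 18.2 pos [ 0.6264 -0.0182  0.1518] q [-0.15  0.13  1.67  0.01  1.37  0.02] open 0.0389 F [0.4 0.4 0.1]
tool delta [-0.0076  0.0042  0.1017] turn 0.006 tilt [ 0.009 -0.023 -1.   ] rows@ [-0.001   0.0005  0.0127]
```

Emit:
{"api": "apply_moves", "payload": {"deltas": [[-0.004,0.002,0.008,0,-1],[-0.004,0.002,0.016,0,-1],[0,0,0.02,0,-1],[0,0,0.02,0,-1],[0,0,0.018,0,-1],[0,0,0.01,0,-1],[0,0,0.004,0,-1],[0,0,0,0,-1]]}}

```text
t: 19.2
tool_pos: [0.6233, -0.0286, 0.0462]
tool_rot: [-2.389, -1.999, 0.019]
contact_force: [-0.6, -0.2, -0.6]
opening: 0.039
```

```bash
python3 d.py d 2 .0395
```

```text
t 19.2 pos [ 0.6233 -0.0286  0.0462] q [-0.17  0.24  1.73  0.01  1.2   0.  ] open 0.039 F [-0.6 -0.2 -0.6]
tool delta [0.004  0.0033 0.0066] turn 0.002 tilt [ 0.008 -0.028 -1.   ] rows@ [0.0005 0.0004 0.0008]
```

Emit:
{"api": "apply_moves", "payload": {"deltas": [[0.002,0.002,0.002,0,-1],[0.002,0.001,0.002,0,-1],[0,0,0.002,0,-1],[0,0,0,0,-1],[0,0,0,0,-1],[0,0,0,0,-1],[0,0,0,0,-1],[0,0,0,0,-1]]}}

```text
t: 20.2
tool_pos: [0.629, -0.025, 0.0424]
tool_rot: [-2.391, -2.002, 0.014]
contact_force: [-0.8, -0.3, -0.1]
opening: 0.0389
```

```bash
python3 d.py d 2 .039
```

```text
t 20.2 pos [ 0.629  -0.025   0.0424] q [-0.16  0.26  1.72  0.01  1.19  0.01] open 0.0389 F [-0.8 -0.3 -0.1]
tool delta [-0.0005 -0.0018  0.0035] turn 0.002 tilt [ 0.008 -0.024 -1.   ] rows@ [-0.0001 -0.0002  0.0004]
```

Emit:
{"api": "apply_moves", "payload": {"deltas": [[0,-0.002,0.002,0,-1],[0,0,0.0015,0,-1],[0,0,0,0,-1],[0,0,0,0,1],[0,0,0,0,1],[0,0,0,0,1],[0,0,0,0,1],[0,0,0,0,1]]}}

```text
t: 21.2
tool_pos: [0.6268, -0.0245, 0.0394]
tool_rot: [-2.391, -2.002, 0.014]
contact_force: [-0.6, 0.2, -0.4]
opening: 0.0851
```

Emit:
{"api": "apply_moves", "payload": {"deltas": [[0,0,0,0,1],[0,0,-0.015,0,1],[0,0,-0.025,0,1],[0,0,-0.025,0,1],[0,0,-0.025,0,1],[0,0,-0.025,0,1],[0,0,-0.015,0,1],[0,0,-0.005,0,1]]}}

```text
t: 22.2
tool_pos: [0.6307, -0.0264, 0.1845]
tool_rot: [-2.393, -2.004, 0.01]
contact_force: [-0.2, 0.8, -0.5]
opening: 0.0854
```

```bash
python3 d.py v 3 .16
```

```text
t 22.2 pos [ 0.6307 -0.0264  0.1845] q [-0.16  0.11  1.63  0.01  1.42  0.01] open 0.0854 F [-0.2  0.8 -0.5]
tool delta [-0.0484 -0.1553  0.0271] turn 0.002 tilt [ 0.008 -0.02  -1.   ] rows@ [-0.006  -0.0194  0.0034]
```

Emit:
{"api": "apply_moves", "payload": {"deltas": [[-0.004,-0.012,0.002,0,1],[-0.007,-0.022,0.003,0,1],[-0.008,-0.026,0.004,0,1],[-0.008,-0.026,0.004,0,1],[-0.008,-0.026,0.004,0,1],[-0.007,-0.022,0.004,0,1],[-0.004,-0.012,0.002,0,1],[-0.001,-0.004,0,0,1]]}}

```text
t: 23.2
tool_pos: [0.4599, -0.0455, 0.1532]
tool_rot: [-2.383, -1.994, 0.027]
contact_force: [0.5, 0.2, 0.4]
opening: 0.0858
```

```bash
python3 d.py v 3 .12;python3 chk.py c
```

```text
t 23.2 pos [ 0.4599 -0.0455  0.1532] q [-0.26 -0.26  2.04  0.01  1.41 -0.09] open 0.0858 F [0.5 0.2 0.4]
tool delta [0.0004 0.0103 0.0328] turn 0.002 tilt [ 0.009 -0.038 -0.999] rows@ [0.     0.0013 0.0041]
1 d 271 err mm [-1.2  1.1] size [29. 29.] z 0.0519 planefit slope [ 0.014 -0.006]
2 d 440 err mm [-3.2  2.9] size [35. 36.] z 0.068 planefit slope [-0.004 -0.005]
4 v 944 err mm [-0.8  0.7] size [50. 49.] z 0.0959 planefit slope [0.008 0.005]
```

Emit:
{"api": "apply_moves", "payload": {"deltas": [[0,0.003,0.008,0,1],[0,0.003,0.014,0,1],[0,0.003,0.018,0,1],[0,0,0.02,0,1],[0,0,0.018,0,1],[0,0,0.014,0,1],[0,0,0.005,0,1],[0,0,0.001,0,1]]}}

```text
t: 24.25
tool_pos: [0.4682, -0.0453, 0.0476]
tool_rot: [-2.38, -1.995, 0.029]
contact_force: [0.3, -0.1, 0.4]
opening: 0.0855
```

```bash
python3 d.py v 3 .048
```

```text
t 24.25 pos [ 0.4682 -0.0453  0.0476] q [-0.26 -0.1   2.09  0.01  1.19 -0.09] open 0.0855 F [ 0.3 -0.1  0.4]
tool delta [-0.001   0.0009 -0.0004] turn 0.004 tilt [ 0.009 -0.04  -0.999] rows@ [-0.0001  0.0001 -0.0001]
```

Emit:
{"api": "apply_moves", "payload": {"deltas": [[-0.001,0.001,0,0,-1],[0,0,0,0,-1],[0,0,0,0,-1],[0,0,0,0,-1],[0,0,0,0,-1],[0,0,0,0,-1],[0,0,0,0,-1],[0,0,-0.005,0,-1]]}}

```text
t: 25.25
tool_pos: [0.4701, -0.0468, 0.0541]
tool_rot: [-2.381, -1.996, 0.026]
contact_force: [-0.1, 0.1, -1.0]
opening: 0.0472
```

Emit:
{"api": "apply_moves", "payload": {"deltas": [[0,0,-0.01,0,-1],[0,0,-0.015,0,-1],[0,0,-0.02,0,-1],[0,0,-0.02,0,-1],[0,0,-0.02,0,-1],[0,0,-0.015,0,-1],[0,0,-0.008,0,-1],[0,0,-0.003,0,-1]]}}

```text
t: 26.25
tool_pos: [0.4755, -0.0489, 0.1756]
tool_rot: [-2.385, -2.0, 0.021]
contact_force: [0.4, 0.9, -0.3]
opening: 0.0471
```

```bash
python3 d.py d 3 .16
```

```text
t 26.25 pos [ 0.4755 -0.0489  0.1756] q [-0.26 -0.25  1.99  0.01  1.43 -0.09] open 0.0471 F [ 0.4  0.9 -0.3]
tool delta [0.1296 0.1458 0.0122] turn 0.004 tilt [ 0.008 -0.03  -1.   ] rows@ [0.0162 0.0182 0.0015]
```

Emit:
{"api": "apply_moves", "payload": {"deltas": [[0.009,0.01,0,0,-1],[0.018,0.02,0,0,-1],[0.023,0.026,0,0,-1],[0.023,0.026,0,0,-1],[0.022,0.025,0,0,-1],[0.018,0.02,0,0,-1],[0.009,0.01,0,0,-1],[0.003,0.003,0,0,-1]]}}

```text
t: 27.25
tool_pos: [0.6398, 0.0565, 0.1626]
tool_rot: [-2.379, -1.994, 0.033]
contact_force: [0.2, 0.7, -0.7]
opening: 0.0471
```

```bash
python3 d.py d 3 .065
```

```text
t 27.25 pos [0.6398 0.0565 0.1626] q [-0.03  0.17  1.61  0.01  1.41  0.14] open 0.0471 F [ 0.2  0.7 -0.7]
tool delta [-0.0036  0.0061  0.0974] turn 0.004 tilt [ 0.008 -0.042 -0.999] rows@ [-0.0004  0.0008  0.0122]
```

Emit:
{"api": "apply_moves", "payload": {"deltas": [[-0.002,0.003,0.008,0,-1],[-0.001,0.003,0.016,0,-1],[0,0,0.02,0,-1],[0,0,0.02,0,-1],[0,0,0.018,0,-1],[0,0,0.01,0,-1],[0,0,0.004,0,-1],[0,0,0,0,-1]]}}

```text
t: 28.25
tool_pos: [0.638, 0.0524, 0.0571]
tool_rot: [-2.378, -1.99, 0.039]
contact_force: [-0.0, 0.3, -0.8]
opening: 0.047
```

```bash
python3 d.py d 3 .0545
```

```text
t 28.25 pos [0.638  0.0524 0.0571] q [-0.04  0.27  1.67  0.01  1.24  0.13] open 0.047 F [-0.   0.3 -0.8]
tool delta [0.0015 0.0032 0.0025] turn 0.002 tilt [ 0.007 -0.047 -0.999] rows@ [0.0002 0.0004 0.0003]
```

Emit:
{"api": "apply_moves", "payload": {"deltas": [[0.001,0.003,0,0,-1],[0,0,0,0,-1],[0,0,0,0,-1],[0,0,0,0,-1],[0,0,0,0,-1],[0,0,0,0,-1],[0,0,0,0,-1],[0,0,0,0,-1]]}}

```text
t: 29.25
tool_pos: [0.6433, 0.0529, 0.0599]
tool_rot: [-2.38, -1.992, 0.034]
contact_force: [-0.1, 0.3, -0.8]
opening: 0.047
```

```bash
python3 d.py d 3 .0545
```

```text
t 29.25 pos [0.6433 0.0529 0.0599] q [-0.04  0.28  1.66  0.01  1.24  0.13] open 0.047 F [-0.1  0.3 -0.8]
tool delta [ 0.0001 -0.0019  0.0054] turn 0.002 tilt [ 0.007 -0.043 -0.999] rows@ [ 0.     -0.0002  0.0007]
```

Emit:
{"api": "apply_moves", "payload": {"deltas": [[0,-0.001,0.002,0,-1],[0,-0.001,0.002,0,-1],[0,0,0.001,0,-1],[0,0,0,0,-1],[0,0,0,0,-1],[0,0,0,0,-1],[0,0,0,0,-1],[0,0,0,0,-1]]}}

```text
t: 30.25
tool_pos: [0.641, 0.0534, 0.0551]
tool_rot: [-2.38, -1.992, 0.034]
contact_force: [-0.8, 0.3, -0.3]
opening: 0.0473
```

```bash
python3 d.py d 3 .0545
```

```text
t 30.25 pos [0.641  0.0534 0.0551] q [-0.04  0.28  1.67  0.01  1.24  0.13] open 0.0473 F [-0.8  0.3 -0.3]
tool delta [0.     0.0003 0.0006] turn 0.002 tilt [ 0.007 -0.043 -0.999] rows@ [0.     0.     0.0001]
```

Emit:
{"api": "apply_moves", "payload": {"deltas": [[0,0,0,0,0],[0,0,0,0,0.5],[0,0,0,0,1],[0,0,0,0,1],[0,0,0,0,1],[0,0,0,0,1],[0,0,0,0,1],[0,0,-0.005,0,1]]}}

```text
t: 31.25
tool_pos: [0.6412, 0.0533, 0.0598]
tool_rot: [-2.38, -1.992, 0.034]
contact_force: [0.3, -0.3, -0.1]
opening: 0.0852
```

Emit:
{"api": "apply_moves", "payload": {"deltas": [[0,0,-0.015,0,1],[0,0,-0.02,0,1],[0,0,-0.025,0,1],[0,0,-0.025,0,1],[0,0,-0.025,0,1],[0,0,-0.02,0,1],[0,0,-0.01,0,1],[0,0,-0.003,0,1]]}}

```text
t: 32.25
tool_pos: [0.6493, 0.051, 0.2183]
tool_rot: [-2.385, -1.996, 0.023]
contact_force: [-0.8, 0.1, -0.0]
opening: 0.0854
```

```bash
python3 d.py v 4 .17
```

```text
t 32.25 pos [0.6493 0.051  0.2183] q [-0.04  0.14  1.54  0.01  1.49  0.13] open 0.0854 F [-0.8  0.1 -0. ]
tool delta [-0.0092 -0.162   0.0536] turn 0.002 tilt [ 0.009 -0.033 -0.999] rows@ [-0.0011 -0.0202  0.0067]
```

Emit:
{"api": "apply_moves", "payload": {"deltas": [[0,-0.01,0.002,0,1],[-0.001,-0.022,0.005,0,1],[-0.002,-0.027,0.008,0,1],[-0.002,-0.028,0.008,0,1],[-0.002,-0.027,0.008,0,1],[-0.001,-0.022,0.006,0,1],[-0.001,-0.01,0.003,0,1],[0,-0.003,0,0,1]]}}

```text
t: 33.25
tool_pos: [0.4864, 0.0702, 0.1717]
tool_rot: [-2.375, -1.988, 0.044]
contact_force: [0.6, -0.1, 0.6]
opening: 0.0849
```

```bash
python3 d.py v 4 .066;python3 chk.py d
```

```text
t 33.25 pos [0.4864 0.0702 0.1717] q [-0.02 -0.2   1.95  0.01  1.44  0.16] open 0.0849 F [ 0.6 -0.1  0.6]
tool delta [0.0004 0.0055 0.1056] turn 0.002 tilt [ 0.006 -0.051 -0.999] rows@ [0.0001 0.0007 0.0132]
1 d 278 err mm [-1.1  1. ] size [28. 28.] z 0.0517 planefit slope [ 0.002 -0.005]
3 d 393 err mm [5.9 1.8] size [27. 43.] z 0.0841 planefit slope [-0.007  0.   ]
```

Emit:
{"api": "apply_moves", "payload": {"deltas": [[0,0.002,0.008,0,1],[0,0.002,0.014,0,1],[0,0.001,0.018,0,1],[0,0,0.02,0,1],[0,0,0.018,0,1],[0,0,0.014,0,1],[0,0,0.007,0,1],[0,0,0.001,0,1]]}}

```text
t: 34.3
tool_pos: [0.4874, 0.0704, 0.0635]
tool_rot: [-2.375, -1.987, 0.047]
contact_force: [-0.9, -0.5, -0.1]
opening: 0.0852
```

```bash
python3 d.py v 4 .066
```

```text
t 34.3 pos [0.4874 0.0704 0.0635] q [-0.02 -0.06  2.02  0.02  1.23  0.16] open 0.0852 F [-0.9 -0.5 -0.1]
tool delta [ 0.0006 -0.001  -0.0025] turn 0.002 tilt [ 0.006 -0.054 -0.999] rows@ [ 0.0001 -0.0001 -0.0003]
```

Emit:
{"api": "apply_moves", "payload": {"deltas": [[0,-0.001,-0.002,0,1],[0,0,0,0,-1],[0,0,0,0,-1],[0,0,0,0,-1],[0,0,0,0,-1],[0,0,0,0,-1],[0,0,0,0,-1],[0,0,0,0,-1]]}}

```text
t: 35.3
tool_pos: [0.4879, 0.0706, 0.0677]
tool_rot: [-2.377, -1.988, 0.042]
contact_force: [0.8, 0.6, -0.7]
opening: 0.0547
```

Emit:
{"api": "apply_moves", "payload": {"deltas": [[0,0,-0.005,0,-1],[0,0,-0.01,0,-1],[0,0,-0.015,0,-1],[0,0,-0.02,0,-1],[0,0,-0.02,0,-1],[0,0,-0.015,0,-1],[0,0,-0.008,0,-1],[0,0,-0.003,0,-1]]}}

```text
t: 36.3
tool_pos: [0.4936, 0.069, 0.1718]
tool_rot: [-2.379, -1.99, 0.038]
contact_force: [-0.8, 0.3, -1.6]
opening: 0.0552
```

```bash
python3 d.py d 4 .16
```

```text
t 36.3 pos [0.4936 0.069  0.1718] q [-0.02 -0.18  1.94  0.01  1.43  0.16] open 0.0552 F [-0.8  0.3 -1.6]
tool delta [0.0907 0.1488 0.0056] turn 0.002 tilt [ 0.007 -0.046 -0.999] rows@ [0.0113 0.0186 0.0007]
```

Emit:
{"api": "apply_moves", "payload": {"deltas": [[0.006,0.01,0,0,-1],[0.012,0.02,0,0,-1],[0.016,0.026,0,0,-1],[0.016,0.026,0,0,-1],[0.016,0.025,0,0,-1],[0.012,0.02,0,0,-1],[0.007,0.01,0,0,-1],[0.002,0.004,0,0,-1]]}}

```text
t: 37.3
tool_pos: [0.6521, 0.1333, 0.1559]
tool_rot: [-2.373, -1.985, 0.052]
contact_force: [-0.3, 0.2, -1.2]
opening: 0.0551
```

```bash
python3 d.py d 4 .085
```

```text
t 37.3 pos [0.6521 0.1333 0.1559] q [0.08 0.23 1.54 0.02 1.42 0.26] open 0.0551 F [-0.3  0.2 -1.2]
tool delta [-0.0007  0.0078  0.0706] turn 0.001 tilt [ 0.005 -0.058 -0.998] rows@ [-0.0001  0.001   0.0088]
```

Emit:
{"api": "apply_moves", "payload": {"deltas": [[0,0.002,0.006,0,-1],[0,0.002,0.01,0,-1],[0,0.001,0.015,0,-1],[0,0,0.016,0,-1],[0,0,0.014,0,-1],[0,0,0.008,0,-1],[0,0,0.003,0,-1],[0,0,0,0,-1]]}}

```text
t: 38.3
tool_pos: [0.6503, 0.1326, 0.0768]
tool_rot: [-2.372, -1.983, 0.057]
contact_force: [1.2, 0.3, -1.3]
opening: 0.0552
```

```bash
python3 d.py d 4 .0745
```

```text
t 38.3 pos [0.6503 0.1326 0.0768] q [0.08 0.31 1.59 0.02 1.3  0.25] open 0.0552 F [ 1.2  0.3 -1.3]
tool delta [0.0006 0.0055 0.002 ] turn 0.001 tilt [ 0.003 -0.061 -0.998] rows@ [0.0001 0.0007 0.0002]
```

Emit:
{"api": "apply_moves", "payload": {"deltas": [[0,0.0035,0,0,-1],[0,0,0,0,-1],[0,0,0,0,-1],[0,0,0,0,-1],[0,0,0,0,-1],[0,0,0,0,-1],[0,0,0,0,-1],[0,0,0,0,-1]]}}

```text
t: 39.3
tool_pos: [0.6554, 0.1321, 0.0788]
tool_rot: [-2.374, -1.984, 0.052]
contact_force: [0.4, 0.1, -0.3]
opening: 0.0553
```

```bash
python3 d.py d 4 .0745
```

```text
t 39.3 pos [0.6554 0.1321 0.0788] q [0.08 0.31 1.58 0.02 1.3  0.25] open 0.0553 F [ 0.4  0.1 -0.3]
tool delta [0.0002 0.0005 0.0043] turn 0.001 tilt [ 0.004 -0.058 -0.998] rows@ [0.     0.0001 0.0005]
```

Emit:
{"api": "apply_moves", "payload": {"deltas": [[0,0.001,0.002,0,-1],[0,0,0.002,0,-1],[0,0,0.001,0,-1],[0,0,0,0,-1],[0,0,0,0,-1],[0,0,0,0,-1],[0,0,0,0,-1],[0,0,0,0,-1]]}}

```text
t: 40.3
tool_pos: [0.6562, 0.132, 0.0739]
tool_rot: [-2.374, -1.984, 0.052]
contact_force: [-0.5, 0.4, 0.9]
opening: 0.055
```

```bash
python3 d.py d 4 .0745
```

```text
t 40.3 pos [0.6562 0.132  0.0739] q [0.08 0.32 1.58 0.02 1.29 0.25] open 0.055 F [-0.5  0.4  0.9]
tool delta [ 0.0001 -0.0006 -0.0006] turn 0.001 tilt [ 0.004 -0.058 -0.998] rows@ [ 0.     -0.0001 -0.0001]
```

Emit:
{"api": "apply_moves", "payload": {"deltas": [[0,0,0,0,0.3],[0,0,0,0,0.6],[0,0,0,0,1],[0,0,0,0,1],[0,0,0,0,1],[0,0,0,0,1],[0,0,0,0,1],[0,0,-0.005,0,1]]}}

```text
t: 41.3
tool_pos: [0.6565, 0.1319, 0.0788]
tool_rot: [-2.374, -1.984, 0.052]
contact_force: [-0.1, 0.2, -0.3]
opening: 0.0854
```

Emit:
{"api": "apply_moves", "payload": {"deltas": [[0,0,-0.015,0,1],[0,0,-0.02,0,1],[0,0,-0.025,0,1],[0,0,-0.025,0,1],[0,0,-0.02,0,1],[0,0,-0.015,0,1],[0,0,-0.01,0,1],[0,0,-0.003,0,1]]}}

```text
t: 42.3
tool_pos: [0.6659, 0.1299, 0.225]
tool_rot: [-2.377, -1.987, 0.043]
contact_force: [-0.4, 0.1, 0.5]
opening: 0.0854
```

Emit:
{"api": "apply_moves", "payload": {"deltas": [[0,-0.01,-0.01,0,1],[0,-0.03,0,0,1],[0,-0.04,0,0,1],[0,-0.04,0,0,1],[0,-0.04,0,0,1],[0,-0.03,0,0,1],[0,-0.02,0,0,1],[0,-0.005,0,0,1]]}}

```text
t: 43.3
tool_pos: [0.443, 0.169, 0.2438]
tool_rot: [-2.372, -1.984, 0.055]
contact_force: [0.2, -0.7, 0.5]
opening: 0.0852
```

```bash
python3 d.py v 1 .17;python3 chk.py e
```

```text
t 43.3 pos [0.443  0.169  0.2438] q [ 0.19 -0.29  1.91  0.03  1.58  0.37] open 0.0852 F [ 0.2 -0.7  0.5]
tool delta [ 0.0243 -0.0078  0.0745] turn 0.001 tilt [ 0.004 -0.06  -0.998] rows@ [ 0.003  -0.001   0.0093]
1 d 279 err mm [-1.3  1.2] size [28. 29.] z 0.0518 planefit slope [ 0.044 -0.008]
2 d 437 err mm [-3.2  2.9] size [36. 35.] z 0.0678 planefit slope [ 0.006 -0.016]
3 d 645 err mm [-3.7  1.7] size [43. 43.] z 0.0841 planefit slope [0.003 0.011]
4 d 908 err mm [-2.8  0.9] size [51. 50.] z 0.102 planefit slope [0.01  0.004]
```

View pics/top_e.png

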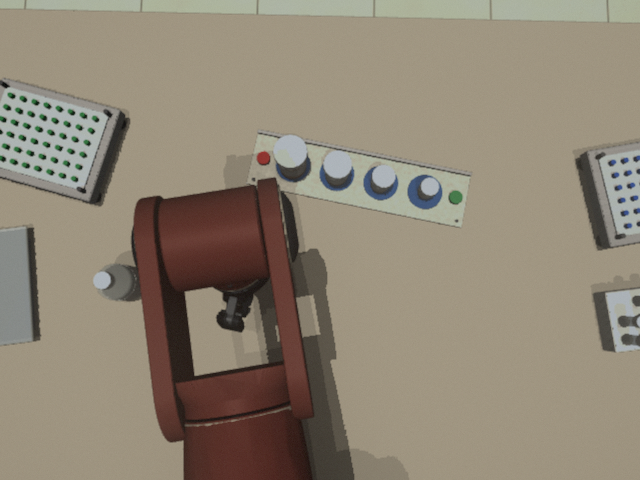

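The top view shows the vials at (291,152), (338,168), (383,180) and (429,188), growing in size towards the red button. The bottle's cap is still at about (102,280). All four errors are under 5 mm, so I'm handing in.

```bash
python3 -c "
from station import ctrl
print(ctrl.get_obs()['dq']);print(ctrl.finish_job())"
```

```text
[-0.01374444  0.0353788  -0.03182416 -0.00418194 -0.01686287 -0.00845044]
the job is handed in; nothing more can be done
None
```

All four vials stand on the blue discs in order of size, from vial 1 next to the green button (`mark_d`) to vial 4 next to the red one (`mark_a`). I handed the job in at about 43 s of the 102 s allowed; no verdict was reported.

- **Centring:** The last check with the top camera's depth put the vials about 2 mm (vial 1), 4 mm (vial 2), 4 mm (vial 3) and 3 mm (vial 4) off their disc centres. The limit is 12 mm.
- **Upright and seated:** The cap tops are at the heights expected for vials standing on the plate. Fitted slopes were 0.02 rad or less for vials 2 to 4. Vial 1 read 0.04 rad, but its four readings ranged from about 0.005 to 0.04, so I put that down to noise on a small cap.
- **Bottle and clearance:** In the last picture the bottle is where it started, judged by eye. The gripper is open and clear of everything.

Two things did not go cleanly:

- **Tool tilt:** The tool slowly drifted to a tilt of about 0.06 rad over the job. The moves cannot correct that, but the vials settled flat when released.
- **Hand-read vial positions:** An early wrist-camera reading of three vials was 5 to 7 mm off the top camera. Those pixels were only rough readings, and wrist-camera depth then confirmed the top camera's value for vial 1.

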